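# Hang the rinsed flask on the leaning drying peg

## Robot

A 7-joint arm with a two-finger parallel gripper is mounted at the origin on the work surface. World frame = base frame: x ahead of the robot, y to its left, z up, the work surface at z = 0. Lengths are in m, angles in rad, forces in N, time in s.
With the tool pointing down it reaches from about 0.425 to 0.925 m from the base axis. Payload 6.8 kg.
Tool frame: the origin (TCP) lies on the centre line of the jaws, within the pads' length; the fingertips stand 19 mm ahead of it and the grasp point (between the pads) is the TCP; z points along the fingers, y is the line along which they close (so a half turn about z gives the same grasp; the last joint's range is limited). The gripper opens to 85 mm and grips with 20 to 120 N. Pads are 22 mm wide; open, the fingers measure 114 mm over their backs; the gripper's body (76 mm by 85 mm) begins 54 mm behind the grasp point. The pads swing forward as they close: fully open they stand 13 mm farther back than shut.
Start: joints at [-1.256, 0.477, 0.022, 1.555, -0.011, 1.109, -0.083], TCP at [0.277, 0.616, 0.25] pointing down, gripper open.
Joint ranges: [-2.96, 2.96], [-0.34, 2.1], [-1.41, 1.46], [0.24, 2.44], [-1.37, 4.51], [0.17, 1.92], [-2.96, 2.96]. Speed limits (rad/s): [2.39, 2.39, 3.14, 3.14, 3.14, 3.14, 3.14].

## Interface

Orientations are given as a rotation vector (axis times angle).
In Python, from bench import r gives the robot as it stands. The module is installed in compiled form; this text tells all that it offers.
- The arm moves only by the tool arm_command, never from a script. Its argument "rows" is a list of rows, each an object of numbers: "fingers": the opening, from -1 (shut) to 1 (fully open); "x", "y", "z": the shift along the tool's x, y, z in m; "ax", "ay", "az": the turn, a rotation vector about the tool's x, y, z in degrees. In form: [{"fingers": .., "x": .., "y": .., "z": .., "ax": .., "ay": .., "az": ..}, ...]. A call has 1 to 10 rows; each row shifts and turns the commanded pose from where the row before left it, along the tool's axes as they then stand; what a row does not reach is not made up. A row lasts 1/12 s, in which the tool goes at most 41.7 mm and 7.16 degrees, less where a joint would pass 70% of its speed; a pose out of reach is approached as far as the arm can. A call is refused whole if a number of a shift passes 0.0417 or a number of a turn 7.16, either way. A call with a gripper value outside its range is refused whole. The fingers move at their own pace and stop on an object; "grip_force" is the grip in N (left out, the last holds). Time passes only in rows, so rows that do not move let the fingers close. It gives the time, the measured TCP pose, the force, the opening and the grip force at its end, in the units of the state.
- r.get_obs(): the state, without advancing time (a new reading comes with each control period).
- r.grab_frame(name): name is "side" or "top" or "wrist"; returns a dict with "frame" (400x640x3 uint8, red, green, blue), "depth" (400x640 float32, m along the optical axis (not along the pixel's ray), 0 where there is no reading), "K" (3x3 intrinsics, pixels), "distortion" ([k1, k2, p1, p2, k3] as OpenCV has them; the pictures are not rectified), "world_from_camera" (4x4, takes a point from camera to world coordinates). Camera axes: x right, y down, z forward; pixel columns grow to the right and rows downward; lengths in m; the calibration is good to about 2 mm. A picture is of the moment at which its call begins.
- r.hand_in(): hands the job in; it is judged then, once.
The state is a dict: "clock": time; "joints": joint angles; "qvel": joint speeds; "tau": joint torques, N m; "tcp_pos": TCP position; "orientation": TCP orientation; "contact_force": force on the tool from outside, world axes, zero at the start; "moment": the same for the moment, N m; "grip_width": finger opening in m; "gripper_force": force on a finger pad.
Only numpy, scipy, OpenCV 4.12 (cv2) and the standard library are available. Lean on these libraries where they do the work, as an engineer would, in place of code of your own. Each camera call takes 0.05 s, during which the arm holds its last target. There are 200 camera calls.

## Task

Take the rinsed glass flask out of its wooden cradle, turn it neck down and slide its neck over the slim drying peg until the rim rests fully home on the collar, and only then let go. The peg has been knocked a little sideways, so feel for it gently: the flask is glass and must not be forced. Leave the other things on the bench where they are.

Things in the scene. Friction and masses are not known exactly. Their poses are not given: they have to be found in the camera images.
- flask: Clear-glass flask, about 140 g, 130 mm long. Origin: centre of its flat base; its -x axis runs to the mouth. Body 48 mm diameter from the base to 72 mm; shoulder to 92 mm; neck 28 mm outside, bore 20 mm, from 92 to 130 mm; clear inside for 64 mm from the mouth. At the start it lies level in the cradle, axis 50 mm above the table, mouth roughly towards the robot.
- flask_mouth (a point): Centre of the flask's mouth (rim plane), 130 mm from the base along the flask's -x axis.
- cradle: Fixed wooden cradle: foot 140 x 70 x 12 mm, two V rests lower than 45 mm, under the flask's body (about 4 to 12 mm from its base) and under its neck; between them the sides of the body are free to grip. Origin: centre of the underside; x along the flask, from mouth to base.
- stand: The drying stand with the slim peg, fixed: foot 120 x 85 x 16 mm, steel post, white collar, white peg. Origin: centre of the foot's underside. The peg is round, tapered, 16 mm diameter at the collar, 13 mm at its flat tip, 60 mm long, and leans 35 degrees from vertical towards the stand's +x (roughly away from the robot).
- stand_collar: White collar at the slim peg's root, 44 mm diameter, 90 mm up. Origin: centre of its upper face; +z square to it, along the peg when straight; +y level. The peg pivots stiffly at the origin about x (2 N sideways at the tip moves it) and stays as left. It starts knocked towards +y or -y, its tip up to 11 mm off: not reported, so feel or look. It need not be left straight.
- stout_stand: A like stand with a stout peg, 34 to 26 mm diameter, too thick for this flask; fixed; up to 155 mm tall. Origin: centre of the underside of its foot.
- jar: Bystander: small amber jar, 42 mm wide, 55 mm tall, loose. Origin: centre of its underside (lying tools: in the middle of the tool).
- bead_bowl: Bystander: white bowl, 68 mm wide, 30 mm tall, loose. Origin: centre of its underside (lying tools: in the middle of the tool).
- firebrick: Bystander: white soldering brick 75 x 55 x 32 mm, loose. Origin: centre of its underside (lying tools: in the middle of the tool).
- ring_stick: Bystander: wooden ring cone on a round foot, 48 mm wide, 75 mm tall, loose. Origin: centre of its underside (lying tools: in the middle of the tool).
- hammer: Bystander: small hammer lying flat, 200 mm long, loose. Origin: centre of its underside (lying tools: in the middle of the tool).
- file: Bystander: slim hand tool lying flat, 180 mm long, loose. Origin: centre of its underside (lying tools: in the middle of the tool).
- tall_bottle: Bystander: stoppered clear bottle, 54 mm wide, 120 mm tall, upright, loose. Origin: centre of its underside (lying tools: in the middle of the tool).
There are look-alikes about, which are no part of the job. Leave any pink or turquoise look-alike of the stand alone.

How it is judged:
By the outcome, as a careful person would: the job done as asked, in the order asked, and still so for the second after the job is handed in, with the robot touching nothing.
It also fails if it takes over 45 s, if anything falls off the work surface, if the arm or the gripper's body presses on something with over 40 N, if the wrist force passes 120 N, or if a joint passes its speed limit or range.

## Working session

There is one attempt and no reset: what is moved stays moved. The work goes in short steps, Python scripts to look and compute and a tool call to move; the robot and the scene stay as the last step left them, time stands still between calls to the robot, and variables do not carry over. Pictures are saved under pics/ and viewed, at most 10 in all, crops included, and the job is handed in when it is done.

Besides the shell and the picture viewer there is one more tool, called after "Emit:" in YAML: its name, and indented under it one key for each argument. arm_command: Moves the arm, as the interface text tells. Its arguments: {"type":"object","properties":{"rows":{"type":"array"},"grip_force":{"type":"number"}},"required":["rows"]}

```bash
mkdir -p pics; cat > h.py <<'E'
import numpy as np, cv2
from scipy.spatial.transform import Rotation as R
from bench import r
def snap(n,f):
    d=r.grab_frame(n); cv2.imwrite(f'pics/{f}.png',d['frame'][:,:,::-1]); np.savez(f'pics/{f}.npz',**{k:np.array(v) for k,v in d.items()}); return d
def load(f): return np.load(f'pics/{f}.npz')
def pix(d,u,v,z=None,dep=None):
    p=cv2.undistortPoints(np.array([[[u,v]]],float),d['K'],d['distortion'])[0,0]
    T=d['world_from_camera']; ray=np.array([p[0],p[1],1.]); 
    if z is not None:
        w=T[:3,:3]@ray; return T[:3,3]+w*(z-T[2,3])/w[2]
    if dep is None: dep=d['depth'][int(round(v)),int(round(u))]
    return T[:3,3]+T[:3,:3]@(ray*dep)
def proj(d,P):
    T=np.linalg.inv(d['world_from_camera']); 
    return cv2.projectPoints(np.atleast_2d(P).astype(float),cv2.Rodrigues(T[:3,:3])[0],T[:3,3],d['K'],d['distortion'])[0][:,0]
E
python3 - <<'E'
from h import *
for n in('top','side'): 
    d=snap(n,n+'1'); print(d['world_from_camera'].round(3).tolist(), d['K'].tolist() if hasattr(d['K'],'tolist') else d['K'])
print(r.get_obs())
E
```

```text
[[-0.02, -0.988, 0.153, 0.343], [-1.0, 0.023, 0.016, 0.014], [-0.019, -0.153, -0.988, 1.093], [0.0, 0.0, 0.0, 1.0]] [[373.9070601255093, 0.0, 323.01493906264807], [0.0, 373.9070601255093, 193.33777285096417], [0.0, 0.0, 1.0]]
[[-0.845, -0.399, 0.356, -0.039], [-0.535, 0.635, -0.558, 0.831], [-0.004, -0.662, -0.749, 1.185], [0.0, 0.0, 0.0, 1.0]] [[473.94907608568957, 0.0, 310.3398545055666], [0.0, 473.94907608568957, 196.63039871732337], [0.0, 0.0, 1.0]]
{'clock': 0.1, 'joints': array([-1.25612438,  0.4777254 ,  0.02233249,  1.55630012, -0.01151962,
        1.10928082, -0.08307361]), 'qvel': array([-0.00057708, -0.00133929, -0.00037191, -0.00223692, -0.00042774,
       -0.00129666, -0.00170629]), 'tau': array([ 4.11379311e-03, -5.97761142e+01,  1.61363594e+00, -2.81955421e+01,
        1.28462017e-02,  5.03115487e-03,  4.84953466e-05]), 'tcp_pos': array([0.27674675, 0.61514162, 0.24943951]), 'orientation': array([-6.59030479e-01, -3.07144229e+00,  2.46202481e-03]), 'contact_force': array([-0.01925284,  0.69657686,  0.01219194]), 'moment': array([ 0.00682047, -0.01905984,  0.02242616]), 'gripper_force': 0.0, 'grip_width': 0.0856690863521424}
```

View pics/top1.png

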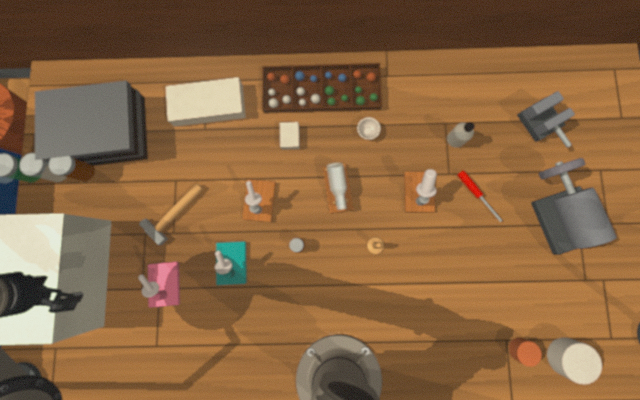

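View pics/side1.png

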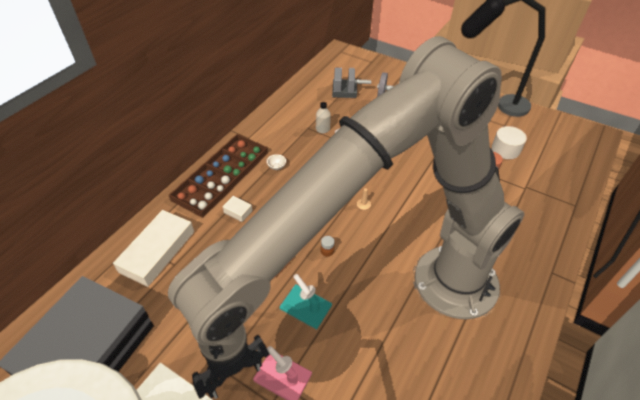

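The top view shows the flask in its cradle at about (338,187), mouth downwards. The slim-peg stand is at (257,200) and the stout one at (422,190). The pink and turquoise look-alikes are at (160,285) and (230,263), and the jar is at (296,245).

```bash
python3 - <<'E'
from h import *
d=load('top1'); im=cv2.imread('pics/top1.png')
c=im[160:235,230:350]; cv2.imwrite('pics/c1.png',cv2.resize(c,None,fx=6.5,fy=6.5,interpolation=cv2.INTER_CUBIC))
for u,v,z in [(336,165,.05),(341,207,.05),(296,245,.0),(245,180,.016),(275,180,.016),(273,220,.016),(243,220,.016),(255,208,.09),(250,185,.14),(425,190,0),(369,128,0),(289,135,0)]:
    print((u,v),pix(d,u,v,z=z).round(3), pix(d,u,v).round(3))
E
```

```text
(336, 165) [ 0.586 -0.007  0.05 ] [ 0.581 -0.007  0.07 ]
(341, 207) [ 0.465 -0.018  0.05 ] [ 0.463 -0.018  0.065]
(296, 245) [0.363 0.113 0.   ] [0.362 0.109 0.053]
(245, 180) [0.555 0.26  0.016] [0.558 0.264 0.001]
(275, 180) [0.553 0.172 0.016] [ 0.556  0.175 -0.001]
(273, 220) [0.435 0.178 0.016] [ 0.437  0.181 -0.006]
(243, 220) [0.437 0.265 0.016] [ 0.439  0.27  -0.004]
(255, 208) [0.463 0.215 0.09 ] [0.466 0.22  0.065]
(250, 185) [0.517 0.219 0.14 ] [0.519 0.221 0.132]
(425, 190) [ 0.516 -0.268 -0.   ] [ 0.499 -0.241  0.106]
(369, 128) [ 0.71  -0.111  0.   ] [ 0.708 -0.111  0.006]
(289, 135) [0.694 0.132 0.   ] [0.686 0.129 0.027]
```

View pics/c1.png

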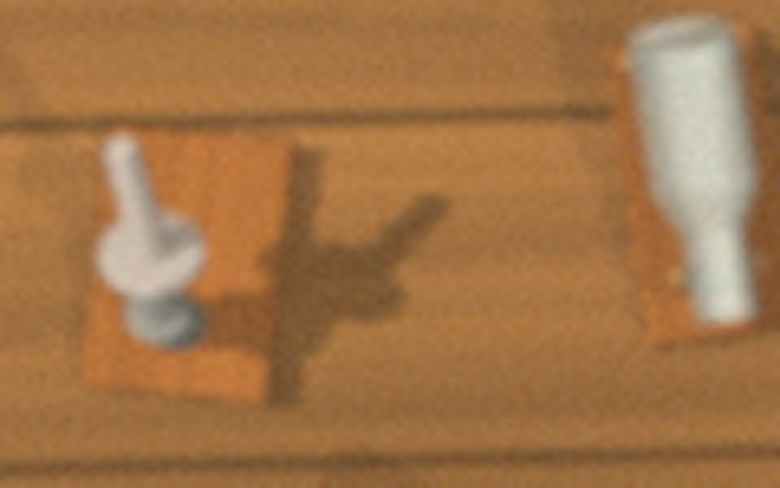

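```bash
cat >> h.py <<'E'
def pose():
    o=r.get_obs(); return np.array(o['tcp_pos']),R.from_rotvec(o['orientation'])
def tool(yaw,th,flip=1):
    # tool z=(sin th cos yaw, sin th sin yaw,-cos th); tool y level
    c,s=np.cos(yaw),np.sin(yaw); z=np.array([np.sin(th)*c,np.sin(th)*s,-np.cos(th)]); y=flip*np.array([-s,c,0])
    return R.from_matrix(np.c_[np.cross(y,z),y,z])
def rows(p,q,p1,q1,n=None,extra=''):
    w=(q.inv()*q1).as_rotvec(degrees=True); D=p1-p
    m=max(np.linalg.norm(D)/.04,np.linalg.norm(w)/7.,1); n=n or int(np.ceil(m)); dw=np.round(w/n,1)
    print('n',n,'dist',D.round(3),'rot',w.round(1)); cp,cq=p.copy(),q
    for i in range(n):
        s=np.round(cq.inv().apply((p1-cp)/(n-i)),4); cp=cp+cq.apply(s); cq=cq*R.from_rotvec(dw,degrees=True)
        print('{'+f'"x":{s[0]},"y":{s[1]},"z":{s[2]},"ax":{dw[0]},"ay":{dw[1]},"az":{dw[2]}'+extra+'},',end='')
    print()
E
python3 - <<'E'
from h import *
d=load('top1'); f=lambda a,b:(230+a/6.5-.4,160+b/6.5-.4)
for n,a,b,z in [('base',684,38,.05),('mouth',725,318,.05),('necktop',707,225,.064),('colL',97,253,.088),('colR',207,253,.088),('col',152,251,.09),('tip',122,142,.139),('c1',110,128,.016),('c2',298,145,.016),('c3',268,402,.016),('c4',82,382,.016)]:
    print(n,pix(d,*f(a,b),z=z).round(4))
F=[pix(d,*f(a,b),z=.016) for a,b in[(110,128),(298,145),(268,402),(82,382)]]
print('foot c',np.mean(F,0),'yaw',[np.degrees(np.arctan2(*(v[1::-1]))) for v in (F[0]-F[3],F[1]-F[2],F[0]-F[1],F[3]-F[2])])
p,q=pose(); rows(p,q,np.array([.42,.20,.33]),tool(.15,0))
E
```

```text
base [ 0.5846 -0.0041  0.05  ]
mouth [ 0.4606 -0.0187  0.05  ]
necktop [ 0.4992 -0.0117  0.064 ]
colL [0.4896 0.2447 0.088 ]
colR [0.4885 0.1985 0.088 ]
col [0.4896 0.2212 0.09  ]
tip [0.5268 0.2235 0.139 ]
c1 [0.5571 0.256  0.016 ]
c2 [0.5473 0.1707 0.016 ]
c3 [0.4314 0.1841 0.016 ]
c4 [0.4422 0.2672 0.016 ]
foot c [0.49449275 0.21949943 0.016     ] yaw [np.float64(-5.567676205276613), np.float64(-6.609563126481374), np.float64(83.41776504057904), np.float64(82.64540648046649)]
n 12 dist [ 0.143 -0.415  0.081] rot [ -0.1  -0.  -32.8]
{"x":-0.0251,"y":-0.0267,"z":-0.0067,"ax":-0.0,"ay":-0.0,"az":-2.7},{"x":-0.0238,"y":-0.0278,"z":-0.0067,"ax":-0.0,"ay":-0.0,"az":-2.7},{"x":-0.0225,"y":-0.0289,"z":-0.0067,"ax":-0.0,"ay":-0.0,"az":-2.7},{"x":-0.0211,"y":-0.0299,"z":-0.0067,"ax":-0.0,"ay":-0.0,"az":-2.7},{"x":-0.0196,"y":-0.0309,"z":-0.0067,"ax":-0.0,"ay":-0.0,"az":-2.7},{"x":-0.0182,"y":-0.0318,"z":-0.0066,"ax":-0.0,"ay":-0.0,"az":-2.7},{"x":-0.0166,"y":-0.0326,"z":-0.0067,"ax":-0.0,"ay":-0.0,"az":-2.7},{"x":-0.0151,"y":-0.0333,"z":-0.0066,"ax":-0.0,"ay":-0.0,"az":-2.7},{"x":-0.0135,"y":-0.034,"z":-0.0067,"ax":-0.0,"ay":-0.0,"az":-2.7},{"x":-0.0119,"y":-0.0346,"z":-0.0066,"ax":-0.0,"ay":-0.0,"az":-2.7},{"x":-0.0102,"y":-0.0352,"z":-0.0067,"ax":-0.0,"ay":-0.0,"az":-2.7},{"x":-0.0086,"y":-0.0356,"z":-0.0066,"ax":-0.0,"ay":-0.0,"az":-2.7},
```

Emit:
arm_command:
  rows:
    - {"fingers": 1, "x": -0.025, "y": -0.027, "z": -0.008, "az": -2.7}
    - {"fingers": 1, "x": -0.024, "y": -0.028, "z": -0.008, "az": -2.7}
    - {"fingers": 1, "x": -0.0225, "y": -0.029, "z": -0.008, "az": -2.7}
    - {"fingers": 1, "x": -0.021, "y": -0.03, "z": -0.008, "az": -2.7}
    - {"fingers": 1, "x": -0.02, "y": -0.031, "z": -0.008, "az": -2.7}
    - {"fingers": 1, "x": -0.018, "y": -0.032, "z": -0.008, "az": -2.7}
    - {"fingers": 1, "x": -0.0165, "y": -0.0325, "z": -0.008, "az": -2.7}
    - {"fingers": 1, "x": -0.015, "y": -0.033, "z": -0.008, "az": -2.7}
    - {"fingers": 1, "x": -0.0135, "y": -0.034, "z": -0.008, "az": -2.7}
    - {"fingers": 1, "x": -0.012, "y": -0.0345, "z": -0.008, "az": -2.7}
  grip_force: 40

```text
validation failed for argument at $.ro...
```

```bash
python3 - <<'E'
from h import *
d=snap('wrist','w1'); p,q=pose(); T=d['world_from_camera']; print(p,q.as_rotvec(),r.get_obs()['joints'].round(2),d['K'][0])
M=np.eye(4);M[:3,:3]=q.as_matrix();M[:3,3]=p; print((np.linalg.inv(M)@T).round(3))
print(proj(d,[[.49,.221,.09],[.525,.22,.139],[.52,-.01,.05]]))
E
```

```text
[0.27679056 0.61517174 0.24953357] [-6.59125496e-01 -3.07145888e+00  2.21434556e-03] [-1.26  0.48  0.02  1.56 -0.01  1.11 -0.08] [278.33801921   0.         324.00280271]
[[-0.001 -0.961 -0.276  0.071]
 [ 1.    -0.001 -0.     0.   ]
 [-0.    -0.276  0.961 -0.123]
 [ 0.     0.     0.     1.   ]]
[[134.63695463 432.47122822]
 [126.18839306 489.60794092]
 [ 51.26196105 455.39862119]]
```

View pics/w1.png

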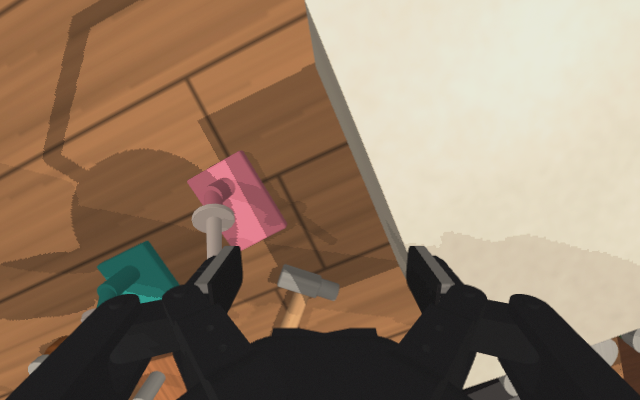

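The move was refused, so the wrist view still shows the pink stand at (235,205) and turquoise at (140,275). I'll resend with every key filled in.

Emit:
arm_command:
  rows:
    - {"fingers": 1, "x": -0.025, "y": -0.027, "z": -0.008, "ax": 0, "ay": 0, "az": -2.7}
    - {"fingers": 1, "x": -0.024, "y": -0.028, "z": -0.008, "ax": 0, "ay": 0, "az": -2.7}
    - {"fingers": 1, "x": -0.0225, "y": -0.029, "z": -0.008, "ax": 0, "ay": 0, "az": -2.7}
    - {"fingers": 1, "x": -0.021, "y": -0.03, "z": -0.008, "ax": 0, "ay": 0, "az": -2.7}
    - {"fingers": 1, "x": -0.02, "y": -0.031, "z": -0.008, "ax": 0, "ay": 0, "az": -2.7}
    - {"fingers": 1, "x": -0.018, "y": -0.032, "z": -0.008, "ax": 0, "ay": 0, "az": -2.7}
    - {"fingers": 1, "x": -0.0165, "y": -0.0325, "z": -0.008, "ax": 0, "ay": 0, "az": -2.7}
    - {"fingers": 1, "x": -0.015, "y": -0.033, "z": -0.008, "ax": 0, "ay": 0, "az": -2.7}
    - {"fingers": 1, "x": -0.0135, "y": -0.034, "z": -0.008, "ax": 0, "ay": 0, "az": -2.7}
    - {"fingers": 1, "x": -0.012, "y": -0.0345, "z": -0.008, "ax": 0, "ay": 0, "az": -2.7}
  grip_force: 40

```text
clock: 0.98
tcp_pos: [0.3962, 0.2671, 0.3306]
orientation: [0.08, -3.14, -0.0]
contact_force: [0.0, 0.2, -0.5]
grip_width: 0.0851
gripper_force: 0.0
```

```bash
python3 - <<'E'
from h import *
p,q=pose(); print(p,q.as_rotvec(),r.get_obs()['joints'].round(2))
d=snap('wrist','w2')
print(proj(d,[[.49,.221,.09],[.525,.22,.139],[.52,-.01,.05]]))
# hover over flask, tilted
yaw=np.radians(6.7); rows(p,q,np.array([.545,-.008,.20]),tool(yaw,-.52))
E
```

```text
[0.39622092 0.26714529 0.33056689] [ 7.97968020e-02 -3.14036998e+00 -5.97694392e-05] [-0.82  0.07  0.1   1.91 -0.01  1.16  0.91]
[[287.75581585 239.52098528]
 [281.87708976 280.16144866]
 [145.29469653 239.59476244]]
n 9 dist [ 0.149 -0.275 -0.131] rot [ 1.  29.8 -3.7]
{"x":-0.015,"y":-0.0314,"z":0.0145,"ax":0.1,"ay":3.3,"az":-0.4},{"x":-0.0155,"y":-0.0315,"z":0.0137,"ax":0.1,"ay":3.3,"az":-0.4},{"x":-0.0161,"y":-0.0315,"z":0.0128,"ax":0.1,"ay":3.3,"az":-0.4},{"x":-0.0166,"y":-0.0316,"z":0.0119,"ax":0.1,"ay":3.3,"az":-0.4},{"x":-0.017,"y":-0.0317,"z":0.011,"ax":0.1,"ay":3.3,"az":-0.4},{"x":-0.0174,"y":-0.0318,"z":0.0101,"ax":0.1,"ay":3.3,"az":-0.4},{"x":-0.0178,"y":-0.032,"z":0.0091,"ax":0.1,"ay":3.3,"az":-0.4},{"x":-0.018,"y":-0.0321,"z":0.0082,"ax":0.1,"ay":3.3,"az":-0.4},{"x":-0.0183,"y":-0.0321,"z":0.0072,"ax":0.1,"ay":3.3,"az":-0.4},
```

View pics/w2.png

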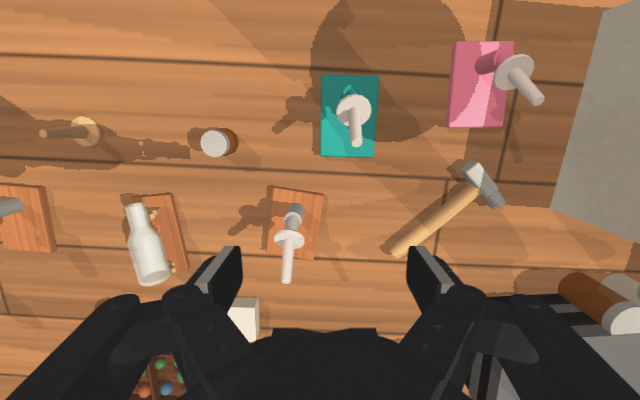

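Emit:
arm_command:
  rows:
    - {"fingers": 1, "x": -0.015, "y": -0.0315, "z": 0.0145, "ax": 0.1, "ay": 3.3, "az": -0.4}
    - {"fingers": 1, "x": -0.0155, "y": -0.0315, "z": 0.0135, "ax": 0.1, "ay": 3.3, "az": -0.4}
    - {"fingers": 1, "x": -0.016, "y": -0.0315, "z": 0.013, "ax": 0.1, "ay": 3.3, "az": -0.4}
    - {"fingers": 1, "x": -0.0165, "y": -0.0315, "z": 0.012, "ax": 0.1, "ay": 3.3, "az": -0.4}
    - {"fingers": 1, "x": -0.017, "y": -0.0315, "z": 0.011, "ax": 0.1, "ay": 3.3, "az": -0.4}
    - {"fingers": 1, "x": -0.0175, "y": -0.032, "z": 0.01, "ax": 0.1, "ay": 3.3, "az": -0.4}
    - {"fingers": 1, "x": -0.018, "y": -0.032, "z": 0.009, "ax": 0.1, "ay": 3.3, "az": -0.4}
    - {"fingers": 1, "x": -0.018, "y": -0.032, "z": 0.008, "ax": 0.1, "ay": 3.3, "az": -0.4}
    - {"fingers": 1, "x": -0.0185, "y": -0.032, "z": 0.007, "ax": 0.1, "ay": 3.3, "az": -0.4}
    - {"fingers": 1, "x": 0, "y": 0, "z": 0, "ax": 0, "ay": 0, "az": 0}

```text
clock: 1.87
tcp_pos: [0.5452, -0.0134, 0.1941]
orientation: [0.135, -2.61, 0.045]
contact_force: [-0.9, 0.3, -0.2]
grip_width: 0.0855
gripper_force: 0.0
```

```bash
python3 - <<'E'
from h import *
p,q=pose(); print(p,q.as_rotvec(),r.get_obs()['joints'].round(2))
d=snap('wrist','w3')
print(proj(d,[[.585,-.004,.05],[.4606,-.0187,.05],[.545,-.009,.05]]))
E
```

```text
[ 0.54523513 -0.01338262  0.19413325] [ 0.13545118 -2.60989238  0.04474968] [-0.3   0.63  0.31  1.59 -0.12  1.48  1.72]
[[329.41744434 313.39217084]
 [327.32743461 188.78264874]
 [328.42740278 270.41199621]]
```

View pics/w3.png

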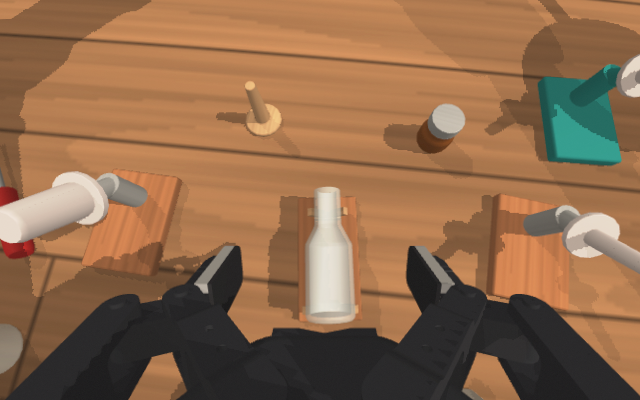

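w3 shows the flask with its mouth at (327,188) and base at (331,320), close to what I predicted. In w2 the slim collar is at (288,236) and the tip at (286,281). The grasp is next.

```bash
python3 - <<'E'
from h import *
p,q=pose()
m=np.array([.4606,-.0187,.05]); b=np.array([.5896,-.003,.05]); a=(b-m)/np.linalg.norm(b-m); yaw=np.arctan2(a[1],a[0]); print(np.degrees(yaw))
g=m+a*.088; g[2]=.052; print(g)
rows(p,q,g,tool(yaw,-np.radians(35)),6)
E
```

```text
6.939080521381074
[ 0.54795541 -0.00806837  0.052     ]
n 6 dist [ 0.003  0.002 -0.144] rot [ 0.3  4.9 -0.8]
{"x":-0.0125,"y":0.0003,"z":0.0205,"ax":0.1,"ay":0.8,"az":-0.1},{"x":-0.0128,"y":0.0003,"z":0.0203,"ax":0.1,"ay":0.8,"az":-0.1},{"x":-0.0131,"y":0.0004,"z":0.0201,"ax":0.1,"ay":0.8,"az":-0.1},{"x":-0.0134,"y":0.0004,"z":0.0199,"ax":0.1,"ay":0.8,"az":-0.1},{"x":-0.0137,"y":0.0004,"z":0.0198,"ax":0.1,"ay":0.8,"az":-0.1},{"x":-0.014,"y":0.0003,"z":0.0195,"ax":0.1,"ay":0.8,"az":-0.1},
```

Emit:
arm_command:
  rows:
    - {"fingers": 1, "x": -0.0125, "y": 0.0003, "z": 0.0205, "ax": 0.1, "ay": 0.8, "az": -0.1}
    - {"fingers": 1, "x": -0.0128, "y": 0.0003, "z": 0.0203, "ax": 0.1, "ay": 0.8, "az": -0.1}
    - {"fingers": 1, "x": -0.013, "y": 0.0004, "z": 0.02, "ax": 0.1, "ay": 0.8, "az": -0.1}
    - {"fingers": 1, "x": -0.0134, "y": 0.0004, "z": 0.02, "ax": 0.1, "ay": 0.8, "az": -0.1}
    - {"fingers": 1, "x": -0.0137, "y": 0.0004, "z": 0.0198, "ax": 0.1, "ay": 0.8, "az": -0.1}
    - {"fingers": 1, "x": -0.014, "y": 0.0003, "z": 0.0195, "ax": 0.1, "ay": 0.8, "az": -0.1}
    - {"fingers": 1, "x": 0, "y": 0, "z": 0, "ax": 0, "ay": 0, "az": 0}
    - {"fingers": 1, "x": 0, "y": 0, "z": 0, "ax": 0, "ay": 0, "az": 0}

```text
clock: 2.58
tcp_pos: [0.5481, -0.0023, 0.056]
orientation: [0.162, -2.533, 0.053]
contact_force: [0.7, -1.1, 1.2]
grip_width: 0.0855
gripper_force: 0.0
```

```bash
python3 - <<'E'
from h import *
p,q=pose(); print(p,q.as_matrix().round(3).tolist(),r.get_obs()['joints'].round(2))
snap('wrist','w4')
E
```

```text
[ 0.5481436  -0.00231665  0.05598817] [[-0.817, -0.128, -0.563], [-0.104, 0.992, -0.074], [0.568, -0.002, -0.823]] [-0.29  0.84  0.27  1.58 -0.16  1.35  1.73]
```

View pics/w4.png

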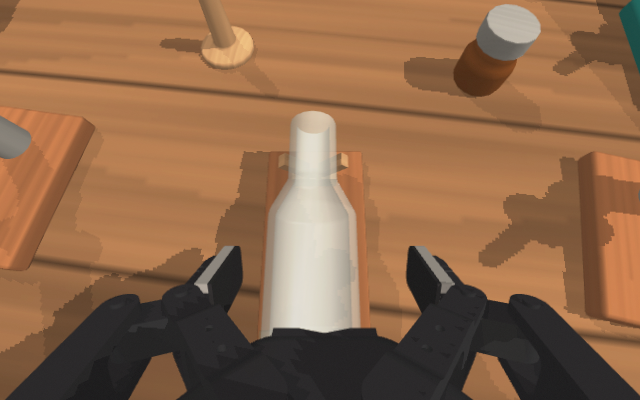

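The flask's body is centred at about u=310 against the jaws' centre at 325, so I need to move about 7 mm towards -y. Its axis is parallel to the jaws. Then I'll close.

Emit:
arm_command:
  rows:
    - {"fingers": 1, "x": -0.001, "y": -0.0035, "z": 0.0015, "ax": 0, "ay": 0, "az": 0}
    - {"fingers": 1, "x": -0.001, "y": -0.0035, "z": 0.0015, "ax": 0, "ay": 0, "az": 0}
    - {"fingers": -1, "x": 0, "y": 0, "z": 0, "ax": 0, "ay": 0, "az": 0}
    - {"fingers": -1, "x": 0, "y": 0, "z": 0, "ax": 0, "ay": 0, "az": 0}
    - {"fingers": -1, "x": 0, "y": 0, "z": 0, "ax": 0, "ay": 0, "az": 0}
    - {"fingers": -1, "x": 0, "y": 0, "z": 0, "ax": 0, "ay": 0, "az": 0}
    - {"fingers": -1, "x": 0, "y": 0, "z": 0, "ax": 0, "ay": 0, "az": 0}
    - {"fingers": -1, "x": 0, "y": 0, "z": 0, "ax": 0, "ay": 0, "az": 0}
    - {"fingers": -1, "x": 0, "y": 0, "z": 0, "ax": 0, "ay": 0, "az": 0}
    - {"fingers": -1, "x": 0, "y": 0, "z": 0, "ax": 0, "ay": 0, "az": 0}
  grip_force: 40

```text
clock: 3.47
tcp_pos: [0.5502, -0.0088, 0.0534]
orientation: [0.161, -2.536, 0.05]
contact_force: [0.6, 3.1, 5.4]
grip_width: 0.047
gripper_force: 40.8
```

```bash
python3 - <<'E'
from h import *
o=r.get_obs(); p,q=pose(); print(p,q.as_matrix().round(3).tolist(),o['grip_width'],o['gripper_force'],o['contact_force'])
np.save('grasp.npy',np.r_[p,q.as_rotvec()])
# straight-up lift 0.12
rows(p,q,p+[0,0,.12],q,6)
E
```

```text
[ 0.55018737 -0.00882841  0.05340212] [[-0.818, -0.127, -0.561], [-0.104, 0.992, -0.072], [0.566, -0.0, -0.825]] 0.04697546312161161 40.7825767993927 [0.60765603 3.13902118 5.3619411 ]
n 6 dist [0.   0.   0.12] rot [0. 0. 0.]
{"x":0.0113,"y":-0.0,"z":-0.0165,"ax":0.0,"ay":0.0,"az":0.0},{"x":0.0113,"y":-0.0,"z":-0.0165,"ax":0.0,"ay":0.0,"az":0.0},{"x":0.0113,"y":-0.0,"z":-0.0165,"ax":0.0,"ay":0.0,"az":0.0},{"x":0.0113,"y":-0.0,"z":-0.0165,"ax":0.0,"ay":0.0,"az":0.0},{"x":0.0114,"y":-0.0,"z":-0.0165,"ax":0.0,"ay":0.0,"az":0.0},{"x":0.0113,"y":-0.0,"z":-0.0164,"ax":0.0,"ay":0.0,"az":0.0},
```

Emit:
arm_command:
  rows:
    - {"fingers": -1, "x": 0.0113, "y": 0, "z": -0.0165, "ax": 0, "ay": 0, "az": 0}
    - {"fingers": -1, "x": 0.0113, "y": 0, "z": -0.0165, "ax": 0, "ay": 0, "az": 0}
    - {"fingers": -1, "x": 0.0113, "y": 0, "z": -0.0165, "ax": 0, "ay": 0, "az": 0}
    - {"fingers": -1, "x": 0.0113, "y": 0, "z": -0.0165, "ax": 0, "ay": 0, "az": 0}
    - {"fingers": -1, "x": 0.0113, "y": 0, "z": -0.0165, "ax": 0, "ay": 0, "az": 0}
    - {"fingers": -1, "x": 0.0113, "y": 0, "z": -0.0165, "ax": 0, "ay": 0, "az": 0}
    - {"fingers": -1, "x": 0.0113, "y": 0, "z": -0.0165, "ax": 0, "ay": 0, "az": 0}
    - {"fingers": -1, "x": 0.0113, "y": 0, "z": -0.0165, "ax": 0, "ay": 0, "az": 0}
    - {"fingers": -1, "x": 0.0113, "y": 0, "z": -0.0165, "ax": 0, "ay": 0, "az": 0}
    - {"fingers": -1, "x": 0.0113, "y": 0, "z": -0.0165, "ax": 0, "ay": 0, "az": 0}

```text
clock: 4.3
tcp_pos: [0.5499, -0.0099, 0.2534]
orientation: [0.16, -2.535, 0.053]
contact_force: [1.0, 0.3, -2.8]
grip_width: 0.047
gripper_force: 41.5
```

```bash
python3 - <<'E'
from h import *
o=r.get_obs(); p,q=pose(); print(p,o['grip_width'],o['gripper_force'],o['contact_force'],o['joints'].round(2))
snap('wrist','w5'); snap('top','top2')
for f,(u0,u1,v0,v1) in {'w2':(262,315,205,295),'top1':(240,272,172,215)}.items():
    d=load(f); P=[]
    for v in range(v0,v1):
        for u in range(u0,u1):
            if d['depth'][v,u]>0:
                w=pix(d,u,v); c=d['frame'][v,u].astype(int)
                P.append(np.r_[w,u,v,c.max()-c.min()])
    P=np.array(P); print(f,len(P))
    for lo in np.arange(.07,.16,.008):
        s=P[(P[:,2]>lo)&(P[:,2]<lo+.008)&(P[:,5]<45)]
        if len(s): print(round(lo,3),len(s),s[:,:5].mean(0).round(4),s[:,:2].min(0).round(3),s[:,:2].max(0).round(3))
# w2 silhouettes of whitish pixels per image row
d=load('w2'); f=d['frame'].astype(int); sat=f.max(2)-f.min(2)
for v in range(212,292,4):
    k=[u for u in range(262,315) if sat[v,u]<40 and f[v,u].min()>90]; print(v,(min(k),max(k)) if k else None,end=' ')
E
```

```text
[ 0.54985098 -0.00989389  0.25338216] 0.04700651361936962 41.481324434280396 [ 1.01816044  0.3376406  -2.75420638] [-0.31  0.62  0.32  1.49 -0.1   1.66  1.73]
w2 4743
0.07 74 [4.711000e-01 2.248000e-01 7.410000e-02 2.919324e+02 2.232027e+02] [0.466 0.215] [0.48  0.234]
0.078 81 [4.847000e-01 2.228000e-01 8.200000e-02 2.897284e+02 2.338642e+02] [0.471 0.205] [0.506 0.238]
0.086 103 [4.914000e-01 2.215000e-01 9.050000e-02 2.880291e+02 2.405922e+02] [0.478 0.202] [0.5   0.243]
0.094 262 [4.822000e-01 2.241000e-01 9.790000e-02 2.893511e+02 2.367748e+02] [0.472 0.204] [0.498 0.243]
0.102 77 [4.932000e-01 2.228000e-01 1.055000e-01 2.876364e+02 2.463636e+02] [0.474 0.216] [0.501 0.232]
0.11 66 [5.015000e-01 2.238000e-01 1.139000e-01 2.875303e+02 2.547273e+02] [0.496 0.217] [0.506 0.23 ]
0.118 69 [5.077000e-01 2.239000e-01 1.220000e-01 2.867826e+02 2.618261e+02] [0.503 0.217] [0.514 0.23 ]
0.126 67 [5.136000e-01 2.245000e-01 1.299000e-01 2.863582e+02 2.688209e+02] [0.51  0.218] [0.519 0.23 ]
0.134 82 [5.207000e-01 2.250000e-01 1.382000e-01 2.859146e+02 2.770732e+02] [0.514 0.219] [0.53 0.23]
[... 600 characters left out ...]
13] [0.501 0.229]
0.11 16 [5.02300e-01 2.21400e-01 1.13400e-01 2.51125e+02 1.92250e+02] [0.498 0.217] [0.513 0.228]
0.118 11 [5.080000e-01 2.217000e-01 1.219000e-01 2.503636e+02 1.896364e+02] [0.502 0.218] [0.514 0.226]
0.126 12 [5.145000e-01 2.227000e-01 1.304000e-01 2.493333e+02 1.866667e+02] [0.509 0.219] [0.52  0.228]
0.134 15 [5.208e-01 2.236e-01 1.380e-01 2.484e+02 1.838e+02] [0.513 0.219] [0.526 0.227]
212 (287, 302) 216 (285, 301) 220 (285, 300) 224 (286, 299) 228 (285, 297) 232 (277, 296) 236 (275, 301) 240 (275, 303) 244 (278, 302) 248 (284, 294) 252 (283, 292) 256 (282, 291) 260 (283, 291) 264 (283, 291) 268 (282, 290) 272 (282, 290) 276 (282, 290) 280 (282, 289) 284 None 288 None
```

```bash
cat >> h.py <<'E'
C=np.array([.4905,.2215,.09]); U=np.array([.571,.052,.819]); U/=np.linalg.norm(U)
ys=np.radians(-6.2); S=np.array([np.sin(.6109)*np.cos(ys),np.sin(.6109)*np.sin(ys),np.cos(.6109)])
MT=np.array([.0726,0,.0539]); AT=np.array([-.825,0,-.566])
QU=tool(np.arctan2(U[1],U[0]),np.radians(20.5)); 
_c=np.cross(QU.apply(AT),S); QS=R.from_rotvec(_c/np.linalg.norm(_c)*np.arcsin(np.linalg.norm(_c)))*QU
def tcp(mouth,q): return mouth-q.apply(MT)
E
python3 - <<'E'
from h import *
print(QU.apply(AT),U,S,QS.apply(AT))
d=load('w5'); T=d['world_from_camera']; p,q=pose()
print('mouth pix',proj(d,[p+q.apply(MT)]),'base',proj(d,[p+q.apply(MT+AT*.13)]))
P=[]
for v in range(60,330,2):
  for u in range(240,420,2):
    if d['depth'][v,u]>0:
      t=q.inv().apply(pix(d,u,v)-p)
      s=-(t-MT)@AT  # from mouth back: s negative inside
      if -.12<s<.03 and abs(t[1])<.04 and t[2]<.09 : P.append(np.r_[t,s])
P=np.array(P)
for lo in np.arange(-.10,.02,.01):
    k=P[(P[:,3]>lo)&(P[:,3]<lo+.01)]
    n=np.array([-.566,0,.825])
    if len(k): h=-(k[:,:3]-MT)@n; print(round(lo,2),len(k),k[:,1].min().round(4),k[:,1].max().round(4),'h',h.min().round(4),h.max().round(4))
m=C+.1*U; pt=tcp(m,QU); print('pre',pt)
# via: rotate, go to y=.1
rows(p,q,pt,QU,14)
E
```

```text
[0.57216945 0.0521065  0.81907755] [0.57114109 0.05201285 0.81920237] [ 0.57024988 -0.06194896  0.81913211] [ 0.57052687 -0.06203545  0.81953138]
mouth pix [[321.64414135 118.37822399]] base [[321.05483955 362.30434546]]
-0.1 1076 -0.0325 0.038 h 0.0007 0.0412
-0.09 817 -0.0356 0.0381 h 0.0012 0.024
-0.08 584 -0.035 0.038 h -0.0037 0.0225
-0.07 460 -0.0216 0.0248 h -0.0001 0.0225
-0.06 315 -0.0221 0.0216 h 0.0006 0.0229
-0.05 194 -0.0164 0.018 h 0.0059 0.0179
-0.04 187 -0.0121 0.0144 h 0.0003 0.013
-0.03 191 -0.0126 0.014 h -0.0017 0.0132
-0.02 180 -0.0126 0.0144 h -0.0006 0.0129
-0.01 158 -0.0115 0.0145 h -0.0002 0.013
-0.0 3 -0.0117 0.0025 h 0.0021 0.0112
pre [0.59653788 0.23115669 0.24783192]
n 14 dist [ 0.045  0.241 -0.007] rot [ -0.4 -54.7   2.1]
{"x":-0.0047,"y":0.0167,"z":-0.0026,"ax":-0.0,"ay":-3.9,"az":0.2},{"x":-0.0048,"y":0.0167,"z":-0.0023,"ax":-0.0,"ay":-3.9,"az":0.2},{"x":-0.0049,"y":0.0167,"z":-0.002,"ax":-0.0,"ay":-3.9,"az":0.2},{"x":-0.005,"y":0.0168,"z":-0.0016,"ax":-0.0,"ay":-3.9,"az":0.2},{"x":-0.005,"y":0.0168,"z":-0.0013,"ax":-0.0,"ay":-3.9,"az":0.2},{"x":-0.005,"y":0.0168,"z":-0.0009,"ax":-0.0,"ay":-3.9,"az":0.2},{"x":-0.005,"y":0.0168,"z":-0.0006,"ax":-0.0,"ay":-3.9,"az":0.2},{"x":-0.005,"y":0.0168,"z":-0.0002,"ax":-0.0,"ay":-3.9,"az":0.2},{"x":-0.005,"y":0.0168,"z":0.0001,"ax":-0.0,"ay":-3.9,"az":0.2},{"x":-0.0049,"y":0.0169,"z":0.0004,"ax":-0.0,"ay":-3.9,"az":0.2},{"x":-0.0048,"y":0.0169,"z":0.0008,"ax":-0.0,"ay":-3.9,"az":0.2},{"x":-0.0047,"y":0.0169,"z":0.0011,"ax":-0.0,"ay":-3.9,"az":0.2},{"x":-0.0045,"y":0.0169,"z":0.0014,"ax":-0.0,"ay":-3.9,"az":0.2},{"x":-0.0043,"y":0.0168,"z":0.0016,"ax":-0.0,"ay":-3.9,"az":0.2},
```

View pics/w5.png

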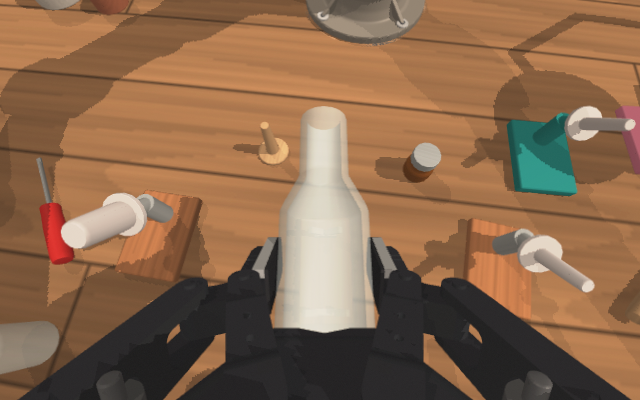

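The flask is held straight in the jaws, with its mouth rim at (322,110). Now I'll turn it neck-down and carry it over the peg.

Emit:
arm_command:
  rows:
    - {"fingers": -1, "x": -0.0047, "y": 0.0167, "z": -0.004, "ax": 0, "ay": -3.9, "az": 0.2}
    - {"fingers": -1, "x": -0.0048, "y": 0.0167, "z": -0.004, "ax": 0, "ay": -3.9, "az": 0.2}
    - {"fingers": -1, "x": -0.0049, "y": 0.0167, "z": -0.003, "ax": 0, "ay": -3.9, "az": 0.2}
    - {"fingers": -1, "x": -0.005, "y": 0.0168, "z": -0.003, "ax": 0, "ay": -3.9, "az": 0.2}
    - {"fingers": -1, "x": -0.005, "y": 0.0168, "z": -0.002, "ax": 0, "ay": -3.9, "az": 0.2}
    - {"fingers": -1, "x": -0.005, "y": 0.0168, "z": -0.001, "ax": 0, "ay": -3.9, "az": 0.2}
    - {"fingers": -1, "x": -0.005, "y": 0.0168, "z": -0.0006, "ax": 0, "ay": -3.9, "az": 0.2}
    - {"fingers": -1, "x": 0, "y": 0, "z": 0, "ax": 0, "ay": -3.9, "az": 0}
    - {"fingers": -1, "x": 0, "y": 0, "z": 0, "ax": 0, "ay": -3.9, "az": 0}

```text
clock: 5.15
tcp_pos: [0.5746, 0.1129, 0.2529]
orientation: [-0.168, 3.124, -0.016]
contact_force: [-0.1, -0.0, -1.6]
grip_width: 0.0466
gripper_force: 41.5
```

```bash
sed -i 's/^MT=.*; AT/MT=np.array([.072,.0008,.0547]); AT/' h.py; python3 - <<'E'
from h import *
o=r.get_obs(); p,q=pose(); print(p,o['grip_width'],o['gripper_force'],o['contact_force'],o['joints'].round(2))
rows(p,q,tcp(C+.1*U,QU),QU,8)
E
```

```text
[0.57462382 0.11288223 0.25292598] 0.04660422036243931 41.53674602508545 [-0.07867712 -0.00856961 -1.639498  ] [-0.54  0.33  0.29  1.8  -0.09  1.02  1.46]
n 8 dist [ 0.021  0.117 -0.005] rot [ -0.4 -19.8   1. ]
{"x":-0.0042,"y":0.0143,"z":0.0005,"ax":-0.1,"ay":-2.5,"az":0.1},{"x":-0.0041,"y":0.0143,"z":0.0007,"ax":-0.1,"ay":-2.5,"az":0.1},{"x":-0.0041,"y":0.0143,"z":0.0009,"ax":-0.1,"ay":-2.5,"az":0.1},{"x":-0.004,"y":0.0143,"z":0.0011,"ax":-0.1,"ay":-2.5,"az":0.1},{"x":-0.004,"y":0.0144,"z":0.0013,"ax":-0.1,"ay":-2.5,"az":0.1},{"x":-0.0039,"y":0.0143,"z":0.0014,"ax":-0.1,"ay":-2.5,"az":0.1},{"x":-0.0037,"y":0.0144,"z":0.0016,"ax":-0.1,"ay":-2.5,"az":0.1},{"x":-0.0037,"y":0.0144,"z":0.0019,"ax":-0.1,"ay":-2.5,"az":0.1},
```

Emit:
arm_command:
  rows:
    - {"fingers": -1, "x": -0.004, "y": 0.0143, "z": 0.0005, "ax": -0.05, "ay": -2.5, "az": 0.1}
    - {"fingers": -1, "x": -0.004, "y": 0.0143, "z": 0.0007, "ax": -0.05, "ay": -2.5, "az": 0.1}
    - {"fingers": -1, "x": -0.004, "y": 0.0143, "z": 0.0009, "ax": -0.05, "ay": -2.5, "az": 0.1}
    - {"fingers": -1, "x": -0.004, "y": 0.0143, "z": 0.0011, "ax": -0.05, "ay": -2.5, "az": 0.1}
    - {"fingers": -1, "x": -0.004, "y": 0.0144, "z": 0.0013, "ax": -0.05, "ay": -2.5, "az": 0.1}
    - {"fingers": -1, "x": -0.0039, "y": 0.0143, "z": 0.0014, "ax": -0.05, "ay": -2.5, "az": 0.1}
    - {"fingers": -1, "x": -0.0037, "y": 0.0144, "z": 0.0016, "ax": -0.05, "ay": -2.5, "az": 0.1}
    - {"fingers": -1, "x": -0.0037, "y": 0.0144, "z": 0.0019, "ax": -0.05, "ay": -2.5, "az": 0.1}
    - {"fingers": -1, "x": 0, "y": 0, "z": 0, "ax": 0, "ay": 0, "az": 0}
    - {"fingers": -1, "x": 0, "y": 0, "z": 0, "ax": 0, "ay": 0, "az": 0}

```text
clock: 5.98
tcp_pos: [0.595, 0.2289, 0.2476]
orientation: [-0.132, 2.782, 0.02]
contact_force: [0.3, -0.3, -1.2]
grip_width: 0.047
gripper_force: 41.6
```

```bash
python3 - <<'E'
from h import *
o=r.get_obs(); p,q=pose(); print(p,o['grip_width'],o['gripper_force'],o['contact_force'],o['joints'].round(2))
print('mouth',p+q.apply(MT),'want',C+.1*U,'axis',q.apply(AT),U)
s=snap('side','s2'); w=snap('wrist','w6')
P=np.array([C,C+.06*U,p+q.apply(MT),p+q.apply(MT+AT*.13)])
print(proj(s,P),proj(w,P))
a=cv2.imread('pics/s2.png');b=cv2.imread('pics/w6.png')
u,v=proj(s,P).mean(0).astype(int); a=a[max(v-50,0):v+50,max(u-65,0):u+65]; print('crop origin',max(u-65,0),max(v-50,0))
a=cv2.resize(a,(520,400),interpolation=cv2.INTER_CUBIC); u,v=proj(w,P)[2].astype(int); print(u,v); x0=max(min(u-70,500),0);y0=max(min(v-200,0),0)
c=b[0:400,x0:x0+140]; c=cv2.resize(c,(140,400)); print(x0); cv2.imwrite('pics/s2w6.png',np.hstack([a,b[:,200:470]]))
E
```

```text
[0.59496823 0.22891748 0.24763829] 0.047004297918263264 41.55082404613495 [ 0.31278517 -0.31973485 -1.21187448] [-0.79  0.28  0.31  1.93  0.11  0.62  1.08]
mouth [0.54673225 0.22494004 0.17125635] want [0.54761411 0.22670128 0.17192024] axis [0.57296161 0.0565316  0.81822991] [0.57114109 0.05201285 0.81920237]
[[269.22851666 241.31773812]
 [257.36507806 226.35582179]
 [249.85405666 215.91088952]
 [221.48026604 180.54668049]] [[328.21441976   3.92081011]
 [328.43043333  68.18492082]
 [325.88790159 117.48814327]
 [326.92692125 353.85027258]]
crop origin 184 166
325 117
255
```

View pics/s2w6.png

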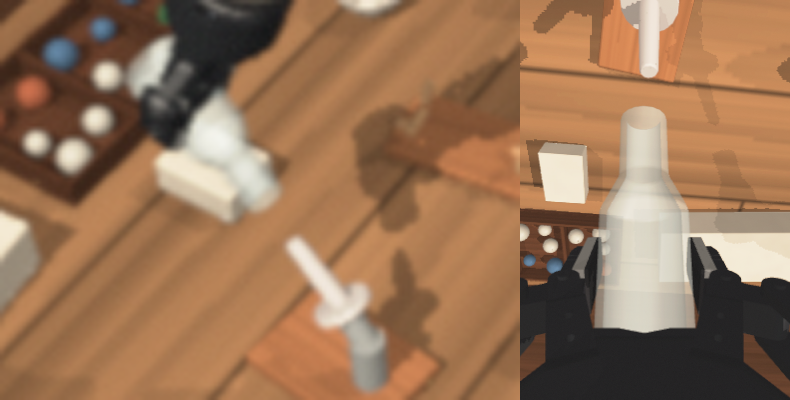

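```bash
cat >> h.py <<'E'
def rel(f):
    d=load(f); p,q=pose(); n=np.array([-.566,0,.825]); P=[]
    for v in range(0,330):
      for u in range(270,380):
        if d['depth'][v,u]>0:
          t=q.inv().apply(pix(d,u,v)-p)-np.array([.072,0,.0547]); s=-t@AT; h=-t@n
          c=d['frame'][v,u].astype(int)
          if abs(t[1])<.03 and -.02<h<.04: P.append([s,t[1],h,u,v,c.max()-c.min()])
    P=np.array(P)
    for lo in np.arange(-.08,.11,.01):
        k=P[(P[:,0]>lo)&(P[:,0]<lo+.01)&(P[:,5]<60)]
        if len(k)>5: print(round(lo,2),len(k),'y',k[:,1].min().round(4),k[:,1].max().round(4),'h',np.percentile(k[:,2],[2,50,98]).round(4))
E
python3 - <<'E'
from h import *
rel('w6')
E
```

```text
-0.08 2121 y -0.0274 0.0298 h [0.0036 0.0225 0.0262]
-0.07 1805 y -0.0224 0.0249 h [0.0083 0.0232 0.0263]
-0.06 1175 y -0.0217 0.0241 h [0.0122 0.0215 0.0255]
-0.05 734 y -0.0153 0.0182 h [0.0097 0.017  0.0208]
-0.04 771 y -0.0127 0.0144 h [0.0047 0.0141 0.0166]
-0.03 755 y -0.0126 0.0145 h [0.0046 0.0139 0.0164]
-0.02 703 y -0.0127 0.0143 h [0.0055 0.0139 0.0164]
-0.01 562 y -0.0125 0.0139 h [0.0052 0.0141 0.0163]
0.03 123 y -0.0007 0.0093 h [-0.006  -0.0003  0.0044]
0.04 283 y -0.0014 0.0101 h [-0.0061  0.0031  0.0053]
0.05 220 y -0.0022 0.011 h [-0.0009  0.004   0.0058]
0.06 231 y -0.0022 0.0111 h [-0.0008  0.0044  0.0061]
0.07 226 y -0.0023 0.0112 h [0.0005 0.0047 0.0065]
0.08 217 y -0.0023 0.0122 h [0.0005 0.0051 0.007 ]
0.09 679 y -0.0118 0.026 h [-0.0179 -0.0009  0.0063]
0.1 357 y -0.0161 0.0136 h [-0.0184 -0.006   0.0026]
```

The views agree. In the jaws' frame the peg lies +3.6 mm in y and about -4 mm in h from the neck's axis, and its tip is about 33 mm ahead of the mouth. I'll correct for that, advance 20 mm and look again.

Emit:
arm_command:
  rows:
    - {"fingers": -1, "x": -0.001, "y": 0.0018, "z": 0.0016, "ax": 0, "ay": 0, "az": 0}
    - {"fingers": -1, "x": -0.0012, "y": 0.0018, "z": 0.0016, "ax": 0, "ay": 0, "az": 0}
    - {"fingers": -1, "x": 0.0055, "y": 0, "z": 0.0038, "ax": 0, "ay": 0, "az": 0}
    - {"fingers": -1, "x": 0.0055, "y": 0, "z": 0.0038, "ax": 0, "ay": 0, "az": 0}
    - {"fingers": -1, "x": 0.0055, "y": 0, "z": 0.0038, "ax": 0, "ay": 0, "az": 0}
    - {"fingers": -1, "x": 0, "y": 0, "z": 0, "ax": 0, "ay": 0, "az": 0}
    - {"fingers": -1, "x": 0, "y": 0, "z": 0, "ax": 0, "ay": 0, "az": 0}

```text
clock: 6.67
tcp_pos: [0.5872, 0.231, 0.2297]
orientation: [-0.129, 2.78, 0.02]
contact_force: [0.4, -0.2, -1.5]
grip_width: 0.0471
gripper_force: 41.6
```

```bash
python3 - <<'E'
from h import *
o=r.get_obs(); p,q=pose(); print(p,o['contact_force'],o['joints'].round(2))
print('mouth',p+q.apply(MT),'along',(p+q.apply(MT)-C)@U)
snap('wrist','w7'); rel('w7')
E
```

```text
[0.58724587 0.23099102 0.2297386 ] [ 0.4357239  -0.20844233 -1.45969658] [-0.81  0.29  0.31  1.96  0.12  0.58  1.05]
mouth [0.5391532  0.22717601 0.15325807] along 0.07990423315770036
-0.08 2143 y -0.0282 0.0296 h [0.0035 0.0224 0.0261]
-0.07 1800 y -0.0231 0.0239 h [0.009  0.0232 0.0262]
-0.06 1187 y -0.0227 0.0234 h [0.0121 0.0216 0.0256]
-0.05 755 y -0.0161 0.0175 h [0.0099 0.0169 0.0209]
-0.04 767 y -0.0135 0.0137 h [0.0047 0.0141 0.0163]
-0.03 748 y -0.0134 0.0133 h [0.0048 0.014  0.0162]
-0.02 713 y -0.0134 0.0136 h [0.0046 0.014  0.0164]
-0.01 566 y -0.0132 0.013 h [0.0055 0.014  0.0164]
0.01 89 y -0.0058 0.005 h [-0.0021  0.0032  0.0079]
0.02 351 y -0.0065 0.0057 h [-0.0021  0.0071  0.0096]
0.03 258 y -0.0066 0.0058 h [0.0039 0.0081 0.0097]
0.04 257 y -0.0067 0.0066 h [0.0038 0.0084 0.0103]
0.05 248 y -0.0068 0.0066 h [0.0033 0.0087 0.0103]
0.06 246 y -0.0069 0.0067 h [0.005  0.0091 0.0108]
0.07 1180 y -0.0116 0.0212 h [-0.0126  0.0088  0.018 ]
0.08 773 y -0.0211 0.0217 h [-0.013   0.0059  0.0168]
```

Now it is aligned to within a millimetre, so I'll slide on and watch the force.

Emit:
arm_command:
  rows:
    - {"fingers": -1, "x": 0.005, "y": 0, "z": 0.0034, "ax": 0, "ay": 0, "az": 0}
    - {"fingers": -1, "x": 0.005, "y": 0, "z": 0.0034, "ax": 0, "ay": 0, "az": 0}
    - {"fingers": -1, "x": 0.005, "y": 0, "z": 0.0034, "ax": 0, "ay": 0, "az": 0}
    - {"fingers": -1, "x": 0.005, "y": 0, "z": 0.0034, "ax": 0, "ay": 0, "az": 0}
    - {"fingers": -1, "x": 0, "y": 0, "z": 0, "ax": 0, "ay": 0, "az": 0}
    - {"fingers": -1, "x": 0, "y": 0, "z": 0, "ax": 0, "ay": 0, "az": 0}

```text
clock: 7.22
tcp_pos: [0.5736, 0.2298, 0.2102]
orientation: [-0.129, 2.78, 0.02]
contact_force: [0.8, 1.4, -1.2]
grip_width: 0.0466
gripper_force: 41.6
```

```bash
python3 - <<'E'
from h import *
o=r.get_obs(); p,q=pose(); print(p,o['contact_force'],o['moment'],o['joints'].round(2))
print('mouth',p+q.apply(MT),'along',(p+q.apply(MT)-C)@U,'axis',q.apply(AT))
snap('wrist','w8'); rel('w8')
E
```

```text
[0.57359766 0.22980722 0.21018461] [ 0.78837465  1.41535418 -1.18547096] [-0.03850162  0.50121365 -0.00749443] [-0.82  0.29  0.31  2.01  0.13  0.53  1.02]
mouth [0.52553818 0.22600496 0.13368259] along 0.05603093884123439 axis [0.57109816 0.0545435  0.81966633]
-0.08 2129 y -0.0278 0.0297 h [0.0035 0.0225 0.0262]
-0.07 1801 y -0.0233 0.024 h [0.0087 0.0232 0.0262]
-0.06 1179 y -0.0226 0.0234 h [0.0122 0.0215 0.0257]
-0.05 742 y -0.0162 0.0173 h [0.0097 0.017  0.0209]
-0.04 765 y -0.0134 0.0138 h [0.005  0.0141 0.0165]
-0.03 764 y -0.0133 0.0133 h [0.0049 0.0141 0.0164]
-0.02 711 y -0.0134 0.0136 h [0.005  0.014  0.0164]
-0.01 570 y -0.0131 0.0132 h [0.0053 0.014  0.0163]
-0.0 159 y -0.0068 0.0055 h [0.0044 0.0082 0.0101]
0.01 292 y -0.0069 0.0056 h [0.0042 0.0083 0.0101]
0.02 298 y -0.007 0.0064 h [0.0025 0.0086 0.0104]
0.03 284 y -0.0071 0.0064 h [0.0045 0.0089 0.0108]
0.04 281 y -0.0073 0.0073 h [0.0029 0.0092 0.0109]
0.05 2430 y -0.0209 0.0211 h [-0.0117  0.0107  0.0244]
0.06 85 y -0.0207 0.0111 h [0.0112 0.0221 0.0242]
0.07 66 y -0.0034 0.0109 h [0.0091 0.0121 0.0135]
0.08 325 y -0.0079 0.017 h [0.0017 0.0102 0.013 ]
0.09 71 y -0.0078 0.0168 h [0.005  0.0081 0.01  ]
```

Emit:
arm_command:
  rows:
    - {"fingers": -1, "x": 0.0045, "y": 0, "z": 0.0031, "ax": 0, "ay": 0, "az": 0}
    - {"fingers": -1, "x": 0.0045, "y": 0, "z": 0.0031, "ax": 0, "ay": 0, "az": 0}
    - {"fingers": -1, "x": 0.0045, "y": 0, "z": 0.0031, "ax": 0, "ay": 0, "az": 0}
    - {"fingers": -1, "x": 0.0045, "y": 0, "z": 0.0031, "ax": 0, "ay": 0, "az": 0}
    - {"fingers": -1, "x": 0.0045, "y": 0, "z": 0.0031, "ax": 0, "ay": 0, "az": 0}
    - {"fingers": -1, "x": 0.0045, "y": 0, "z": 0.0031, "ax": 0, "ay": 0, "az": 0}
    - {"fingers": -1, "x": 0, "y": 0, "z": 0, "ax": 0, "ay": 0, "az": 0}
    - {"fingers": -1, "x": 0, "y": 0, "z": 0, "ax": 0, "ay": 0, "az": 0}

```text
clock: 7.93
tcp_pos: [0.5551, 0.2281, 0.1834]
orientation: [-0.129, 2.78, 0.02]
contact_force: [-0.4, -0.8, -1.4]
grip_width: 0.0472
gripper_force: 41.6
```

```bash
python3 - <<'E'
from h import *
o=r.get_obs(); p,q=pose(); print(p,o['contact_force'],o['moment'],o['joints'].round(2))
m=p+q.apply(MT); print('mouth',m,'along',(m-C)@U,'axis',q.apply(AT))
d=snap('wrist','w9'); rel('w9'); print(proj(d,[C,m]))
# collar plane fit: white points around collar
P=[];Q=[]
for v in range(60,140):
  for u in range(270,390):
    if d['depth'][v,u]>0:
      w=pix(d,u,v); c=d['frame'][v,u].astype(int)
      t=w-C; 
      if abs(t@S)<.008 and .012<np.linalg.norm(t-(t@S)*S)<.021 and c.max()-c.min()<60: P.append(w)
P=np.array(P); print(len(P))
if len(P)>30:
    c0=P.mean(0); n=np.linalg.svd(P-c0)[2][2]; n*=np.sign(n[2]); print('collar normal',n,'S',S,'h at C',((c0-C)@n))
E
```

```text
[0.55510766 0.22806741 0.18337692] [-0.43955039 -0.75275305 -1.44048083] [-0.04920789  0.46708861  0.02054472] [-0.85  0.3   0.32  2.07  0.15  0.46  0.98]
mouth [0.50706278 0.22427822 0.10686508] along 0.023420099065531406 axis [0.57094374 0.05439532 0.81978375]
-0.08 2132 y -0.0281 0.0296 h [0.0033 0.0224 0.0261]
-0.07 1809 y -0.0233 0.0238 h [0.0086 0.0232 0.0262]
-0.06 1164 y -0.0226 0.0233 h [0.0123 0.0214 0.0254]
-0.05 734 y -0.0161 0.0174 h [0.0097 0.017  0.0208]
-0.04 782 y -0.0134 0.0137 h [0.0051 0.0142 0.0163]
-0.03 754 y -0.0134 0.0133 h [0.0045 0.014  0.0163]
-0.02 673 y -0.0129 0.0135 h [0.0058 0.014  0.0166]
-0.01 546 y -0.0131 0.0131 h [0.0072 0.0143 0.0163]
-0.0 218 y -0.0074 0.0067 h [0.0048 0.0095 0.0111]
0.01 329 y -0.0075 0.0193 h [0.0051 0.0095 0.0114]
0.02 2444 y -0.0211 0.0211 h [-0.0117  0.0117  0.0246]
0.03 6 y -0.0208 -0.0075 h [0.0071 0.0169 0.0219]
0.04 282 y -0.0059 0.0125 h [0.006  0.0117 0.0134]
0.05 531 y -0.0081 0.0173 h [0.0012 0.0101 0.0134]
0.06 370 y -0.0066 0.0163 h [0.0096 0.0134 0.017 ]
0.07 24 y -0.007 0.0106 h [0.0028 0.0094 0.012 ]
0.08 24 y -0.006 0.0128 h [-0.0041  0.0025  0.0055]
0.09 22 y -0.0082 0.0189 h [-0.0191 -0.0047 -0.0011]
0.1 6 y -0.0074 -0.001 h [-0.017  -0.0138 -0.0109]
[[322.13118658  83.35424143]
 [324.07149814 118.83425003]]
1516
collar normal [ 0.56206846 -0.06750734  0.82433113] S [ 0.57024988 -0.06194896  0.81913211] h at C 0.0006495903888175263
```

```bash
python3 - <<'E'
from h import *
p,q=pose(); a=q.apply(AT); a/=np.linalg.norm(a); m=p+q.apply(MT); C2=m-.0225*a; np.save('C2.npy',C2); print('C2',C2)
c=np.cross(a,S); q1=R.from_rotvec(c/np.linalg.norm(c)*np.arcsin(np.linalg.norm(c)))*q
rows(p,q,tcp(C2+.008*S,q1),q1,6)
E
```

```text
C2 [0.49472339 0.22328155 0.08882591]
n 6 dist [-0.008 -0.012 -0.012] rot [-3.7 -0.5  5.5]
{"x":0.0022,"y":-0.0019,"z":0.0013,"ax":-0.6,"ay":-0.1,"az":0.9},{"x":0.0021,"y":-0.0019,"z":0.0013,"ax":-0.6,"ay":-0.1,"az":0.9},{"x":0.0021,"y":-0.002,"z":0.0013,"ax":-0.6,"ay":-0.1,"az":0.9},{"x":0.0021,"y":-0.002,"z":0.0013,"ax":-0.6,"ay":-0.1,"az":0.9},{"x":0.0021,"y":-0.0021,"z":0.0012,"ax":-0.6,"ay":-0.1,"az":0.9},{"x":0.002,"y":-0.0021,"z":0.0012,"ax":-0.6,"ay":-0.1,"az":0.9},
```

Emit:
arm_command:
  rows:
    - {"fingers": -1, "x": 0.0022, "y": -0.0019, "z": 0.0013, "ax": -0.6, "ay": -0.1, "az": 0.9}
    - {"fingers": -1, "x": 0.0021, "y": -0.0019, "z": 0.0013, "ax": -0.6, "ay": -0.1, "az": 0.9}
    - {"fingers": -1, "x": 0.0021, "y": -0.002, "z": 0.0013, "ax": -0.6, "ay": -0.1, "az": 0.9}
    - {"fingers": -1, "x": 0.0021, "y": -0.002, "z": 0.0013, "ax": -0.6, "ay": -0.1, "az": 0.9}
    - {"fingers": -1, "x": 0.0021, "y": -0.0021, "z": 0.0012, "ax": -0.6, "ay": -0.1, "az": 0.9}
    - {"fingers": -1, "x": 0.002, "y": -0.0021, "z": 0.0012, "ax": -0.6, "ay": -0.1, "az": 0.9}
    - {"fingers": -1, "x": 0, "y": 0, "z": 0, "ax": 0, "ay": 0, "az": 0}
    - {"fingers": -1, "x": 0, "y": 0, "z": 0, "ax": 0, "ay": 0, "az": 0}

```text
clock: 8.65
tcp_pos: [0.547, 0.2158, 0.1718]
orientation: [-0.012, 2.773, 0.133]
contact_force: [-0.6, 1.5, -0.1]
grip_width: 0.047
gripper_force: 41.7
```

```bash
python3 - <<'E'
from h import *
C2=np.load('C2.npy')
o=r.get_obs(); p,q=pose(); print(p,o['contact_force'],o['moment'],o['joints'].round(2))
m=p+q.apply(MT); print('mouth',m,'along',(m-C2)@S,'axis',q.apply(AT),S)
d=snap('wrist','w10'); rel('w10')
E
```

```text
[0.54702236 0.21583806 0.17177485] [-0.60597655  1.54904183 -0.05197383] [0.20790631 0.57723262 0.12301375] [-0.77  0.29  0.27  2.13  0.05  0.37  1.02]
mouth [0.4992605  0.2223939  0.09527285] along 0.00792317142467773 axis [ 0.56870243 -0.06027875  0.82092936] [ 0.57024988 -0.06194896  0.81913211]
-0.08 2104 y -0.0279 0.0296 h [0.0034 0.0225 0.0261]
-0.07 1798 y -0.0231 0.024 h [0.0087 0.0232 0.0261]
-0.06 1130 y -0.022 0.0233 h [0.0122 0.0212 0.0253]
-0.05 722 y -0.0162 0.0169 h [0.0096 0.0167 0.0205]
-0.04 781 y -0.0134 0.0138 h [0.0048 0.014  0.0163]
-0.03 749 y -0.0133 0.0138 h [0.0045 0.014  0.0163]
-0.02 689 y -0.0128 0.0136 h [0.0059 0.0139 0.0162]
-0.01 539 y -0.0131 0.0132 h [0.0055 0.0141 0.0163]
-0.0 2008 y -0.0211 0.0214 h [-0.0068  0.0113  0.0244]
0.01 377 y -0.0213 0.0213 h [0.0081 0.0223 0.0251]
0.02 135 y -0.008 0.0088 h [0.0082 0.0122 0.0138]
0.03 401 y -0.0109 0.0119 h [0.0026 0.0116 0.0138]
0.04 703 y -0.0116 0.0132 h [0.0036 0.0123 0.0168]
0.05 111 y -0.0131 0.009 h [-0.0002  0.0125  0.0174]
0.06 68 y -0.0136 0.0074 h [-0.0043  0.0048  0.01  ]
0.07 65 y -0.0152 0.0057 h [-0.0141 -0.0026  0.0027]
0.08 47 y -0.0154 0.0125 h [-0.0188 -0.0092 -0.0042]
```

Emit:
arm_command:
  rows:
    - {"fingers": -1, "x": 0.0017, "y": 0, "z": 0.0011, "ax": 0, "ay": 0, "az": 0}
    - {"fingers": -1, "x": 0.0017, "y": 0, "z": 0.0011, "ax": 0, "ay": 0, "az": 0}
    - {"fingers": -1, "x": 0.0017, "y": 0, "z": 0.0011, "ax": 0, "ay": 0, "az": 0}
    - {"fingers": -1, "x": 0, "y": 0, "z": 0, "ax": 0, "ay": 0, "az": 0}
    - {"fingers": -1, "x": 0, "y": 0, "z": 0, "ax": 0, "ay": 0, "az": 0}

```text
clock: 9.12
tcp_pos: [0.543, 0.2161, 0.1663]
orientation: [-0.013, 2.774, 0.131]
contact_force: [-0.6, 0.4, -1.6]
grip_width: 0.0471
gripper_force: 41.7
```

Emit:
arm_command:
  rows:
    - {"fingers": -1, "x": 0.0008, "y": 0, "z": 0.0006, "ax": 0, "ay": 0, "az": 0}
    - {"fingers": -1, "x": 0, "y": 0, "z": 0, "ax": 0, "ay": 0, "az": 0}

```text
clock: 9.28
tcp_pos: [0.5428, 0.2162, 0.1658]
orientation: [-0.013, 2.773, 0.132]
contact_force: [0.7, 0.2, -1.8]
grip_width: 0.0468
gripper_force: 41.7
```

```bash
python3 - <<'E'
from h import *
C2=np.load('C2.npy')
o=r.get_obs(); p,q=pose(); print(p,o['contact_force'],o['contact_force']@S,o['moment'])
m=p+q.apply(MT); print('along',(m-C2)@S,'axis',q.apply(AT))
d=snap('wrist','w11')
P=[]
for v in range(40,160):
  for u in range(260,400):
    if d['depth'][v,u]>0:
      w=pix(d,u,v); c=d['frame'][v,u].astype(int); t=w-C2; rr=np.linalg.norm(t-(t@S)*S)
      if abs(t@S)<.008 and .016<rr<.021 and c.max()-c.min()<60: P.append(t@S)
print(len(P),np.percentile(P,[10,50,90]))
E
```

```text
[0.54282585 0.21623942 0.16576786] [ 0.66702001  0.24025494 -1.76206768] -1.077881677878275 [-0.08462674  0.46900758  0.07475563]
along 0.0005832989202665398 axis [ 0.56886446 -0.05955106  0.82087021]
712 [-0.00097837 -0.00047644  0.0001187 ]
```

Emit:
arm_command:
  rows:
    - {"fingers": -1, "x": 0.0008, "y": 0, "z": 0.0006, "ax": 0, "ay": 0, "az": 0}
    - {"fingers": -1, "x": 0, "y": 0, "z": 0, "ax": 0, "ay": 0, "az": 0}

```text
clock: 9.5
tcp_pos: [0.5424, 0.2163, 0.165]
orientation: [-0.013, 2.773, 0.132]
contact_force: [-0.7, -0.3, -1.7]
grip_width: 0.0468
gripper_force: 41.7
```

Emit:
arm_command:
  rows:
    - {"fingers": -1, "x": 0.0008, "y": 0, "z": 0.0006, "ax": 0, "ay": 0, "az": 0}
    - {"fingers": -1, "x": 0, "y": 0, "z": 0, "ax": 0, "ay": 0, "az": 0}

```text
clock: 9.67
tcp_pos: [0.5418, 0.2164, 0.1642]
orientation: [-0.013, 2.773, 0.132]
contact_force: [-0.2, 0.5, -0.9]
grip_width: 0.047
gripper_force: 41.7
```

No contact yet; continuing by single millimetres.

Emit:
arm_command:
  rows:
    - {"fingers": -1, "x": 0.0008, "y": 0, "z": 0.0006, "ax": 0, "ay": 0, "az": 0}
    - {"fingers": -1, "x": 0, "y": 0, "z": 0, "ax": 0, "ay": 0, "az": 0}

```text
clock: 9.83
tcp_pos: [0.5418, 0.2165, 0.1638]
orientation: [-0.012, 2.772, 0.133]
contact_force: [1.3, -0.1, 0.8]
grip_width: 0.0468
gripper_force: 41.8
```

```bash
python3 - <<'E'
from h import *
C2=np.load('C2.npy')
o=r.get_obs(); p,q=pose(); print(p,o['contact_force'],o['contact_force']@S,o['moment'])
m=p+q.apply(MT); print('along',(m-C2)@S)
d=snap('wrist','w12'); rel('w12')
im=cv2.imread('pics/w12.png')[60:200,250:410]; cv2.imwrite('pics/c12.png',cv2.resize(im,None,fx=4,fy=4,interpolation=cv2.INTER_CUBIC))
E
```

```text
[0.54184622 0.21650231 0.16376815] [ 1.25812954 -0.07661926  0.81766429] 1.3919697682383765 [-0.28103884  0.27877383 -0.06727152]
along -0.0016232468750554867
-0.08 2112 y -0.0281 0.0297 h [0.0033 0.0224 0.026 ]
-0.07 1799 y -0.0232 0.024 h [0.0084 0.0231 0.0261]
-0.06 1124 y -0.0217 0.0233 h [0.0119 0.0211 0.0254]
-0.05 727 y -0.0161 0.0169 h [0.0097 0.0166 0.0204]
-0.04 777 y -0.0133 0.0137 h [0.0046 0.0139 0.0163]
-0.03 750 y -0.0131 0.0133 h [0.0055 0.014  0.0164]
-0.02 685 y -0.0129 0.0134 h [0.0064 0.0139 0.0164]
-0.01 1889 y -0.0213 0.0211 h [-0.0058  0.0144  0.0246]
-0.0 455 y -0.0214 0.0207 h [0.0096 0.0229 0.0256]
0.01 169 y -0.0085 0.0093 h [0.0077 0.0125 0.0141]
0.02 412 y -0.0108 0.0104 h [0.0056 0.0121 0.0142]
0.03 761 y -0.0121 0.0134 h [0.0034 0.0127 0.0171]
0.04 123 y -0.0128 0.0087 h [0.0029 0.0134 0.0176]
0.05 94 y -0.0142 0.0068 h [-0.0062  0.0054  0.0107]
0.06 76 y -0.0148 0.0061 h [-0.0107 -0.0011  0.0035]
0.07 73 y -0.0163 0.013 h [-0.0197 -0.0093 -0.0037]
```

View pics/c12.png

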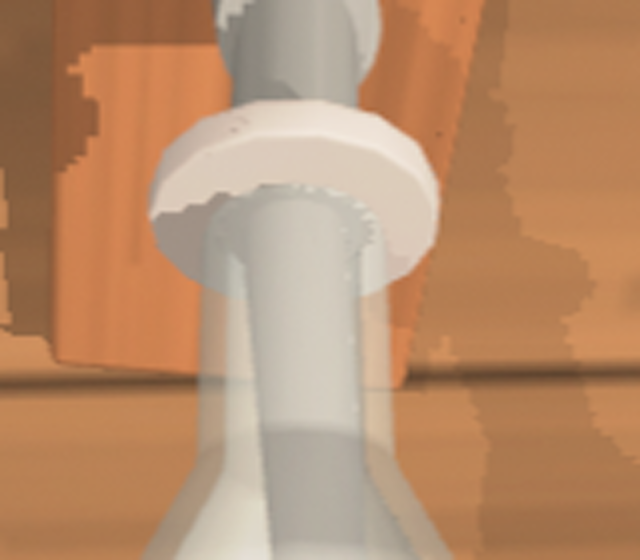

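The rim has met the collar all round and the force has begun to rise. One more small press to make sure it is seated.

Emit:
arm_command:
  rows:
    - {"fingers": -1, "x": 0.0006, "y": 0, "z": 0.0004, "ax": 0, "ay": 0, "az": 0}
    - {"fingers": -1, "x": 0, "y": 0, "z": 0, "ax": 0, "ay": 0, "az": 0}

```text
clock: 10.05
tcp_pos: [0.542, 0.2165, 0.1636]
orientation: [-0.012, 2.771, 0.133]
contact_force: [2.3, -1.8, 1.8]
grip_width: 0.047
gripper_force: 41.8
```

Emit:
arm_command:
  rows:
    - {"fingers": -1, "x": 0.0004, "y": 0, "z": 0.0003, "ax": 0, "ay": 0, "az": 0}
    - {"fingers": -1, "x": 0, "y": 0, "z": 0, "ax": 0, "ay": 0, "az": 0}
    - {"fingers": -1, "x": 0, "y": 0, "z": 0, "ax": 0, "ay": 0, "az": 0}

```text
clock: 10.3
tcp_pos: [0.542, 0.2166, 0.1635]
orientation: [-0.012, 2.77, 0.134]
contact_force: [3.5, -1.9, 5.2]
grip_width: 0.0469
gripper_force: 42.0
```

```bash
python3 - <<'E'
from h import *
C2=np.load('C2.npy')
o=r.get_obs(); p,q=pose(); print(o['contact_force'],o['contact_force']@S,o['moment'],'along',(p+q.apply(MT)-C2)@S,q.apply(AT))
E
```

```text
[ 3.53389895 -1.89401346  5.23849378] 6.423556038203477 [-0.64222138 -0.40952365 -0.20754624] along -0.0017066811895943578 [ 0.56642728 -0.06104154  0.82244456]
```

It is home: the force rises and the flask no longer advances. Releasing slowly.

Emit:
arm_command:
  rows:
    - {"fingers": 0.15, "x": 0, "y": 0, "z": 0, "ax": 0, "ay": 0, "az": 0}
    - {"fingers": 0.2, "x": 0, "y": 0, "z": 0, "ax": 0, "ay": 0, "az": 0}
    - {"fingers": 0.3, "x": 0, "y": 0, "z": 0, "ax": 0, "ay": 0, "az": 0}
    - {"fingers": 0.5, "x": 0, "y": 0, "z": 0, "ax": 0, "ay": 0, "az": 0}
    - {"fingers": 0.8, "x": 0, "y": 0, "z": 0, "ax": 0, "ay": 0, "az": 0}
    - {"fingers": 0.8, "x": 0, "y": 0, "z": 0, "ax": 0, "ay": 0, "az": 0}
    - {"fingers": 0.8, "x": 0, "y": 0, "z": 0, "ax": 0, "ay": 0, "az": 0}
    - {"fingers": 0.8, "x": 0, "y": 0, "z": 0, "ax": 0, "ay": 0, "az": 0}

```text
clock: 10.97
tcp_pos: [0.5406, 0.2167, 0.1624]
orientation: [-0.013, 2.773, 0.132]
contact_force: [1.5, -0.7, -0.2]
grip_width: 0.0766
gripper_force: 0.0
```

```bash
python3 - <<'E'
from h import *
o=r.get_obs(); p,q=pose(); print(p,o['contact_force'],o['joints'].round(2),o['grip_width'])
d=snap('wrist','w13'); rel('w13')
E
```

```text
[0.54064559 0.21667963 0.16241396] [ 1.46009803 -0.66508303 -0.2424604 ] [-0.78  0.3   0.28  2.15  0.06  0.34  1.  ] 0.07662181979607408
-0.08 1854 y -0.0216 0.0254 h [0.0042 0.0189 0.022 ]
-0.07 1646 y -0.0215 0.0253 h [0.0061 0.0194 0.0225]
-0.06 1044 y -0.0204 0.0227 h [0.0077 0.0167 0.0205]
-0.05 751 y -0.0152 0.0174 h [0.0054 0.0131 0.0164]
-0.04 820 y -0.0119 0.0148 h [0.0038 0.0126 0.0149]
-0.03 772 y -0.0121 0.0145 h [0.0042 0.0133 0.0158]
-0.02 739 y -0.0124 0.0142 h [0.0056 0.014  0.0164]
-0.01 1918 y -0.0215 0.0215 h [-0.006   0.0149  0.0248]
-0.0 271 y -0.0215 0.0206 h [0.0099 0.0227 0.0253]
0.01 262 y -0.0092 0.0093 h [0.0065 0.0122 0.014 ]
0.02 438 y -0.0114 0.0128 h [0.0023 0.0119 0.0139]
0.03 695 y -0.0122 0.0134 h [0.0042 0.0128 0.0172]
0.04 106 y -0.0139 0.0078 h [-0.0036  0.0111  0.0159]
0.05 91 y -0.0142 0.0066 h [-0.0062  0.0044  0.0091]
0.06 85 y -0.0161 0.0063 h [-0.0183 -0.003   0.002 ]
0.07 62 y -0.016 0.0122 h [-0.0185 -0.0096 -0.0051]
```

Released. The flask rests on the collar and leans naturally a few degrees against the peg, which the peg's taper clearance allows. Withdrawing the jaws.

Emit:
arm_command:
  rows:
    - {"fingers": 0.8, "x": 0, "y": 0.0015, "z": -0.008, "ax": 0, "ay": 0, "az": 0}
    - {"fingers": 0.8, "x": 0, "y": 0, "z": -0.012, "ax": 0, "ay": 0, "az": 0}
    - {"fingers": 0.8, "x": 0, "y": 0, "z": -0.015, "ax": 0, "ay": 0, "az": 0}
    - {"fingers": 0.8, "x": 0, "y": 0, "z": -0.02, "ax": 0, "ay": 0, "az": 0}
    - {"fingers": 0.8, "x": 0, "y": 0, "z": -0.02, "ax": 0, "ay": 0, "az": 0}
    - {"fingers": 0.8, "x": 0, "y": 0, "z": -0.02, "ax": 0, "ay": 0, "az": 0}
    - {"fingers": 0.8, "x": 0, "y": 0, "z": -0.02, "ax": 0, "ay": 0, "az": 0}
    - {"fingers": 0.8, "x": 0, "y": 0, "z": -0.02, "ax": 0, "ay": 0, "az": 0}
    - {"fingers": 0.8, "x": 0, "y": 0, "z": 0, "ax": 0, "ay": 0, "az": 0}
    - {"fingers": 0.8, "x": 0, "y": 0, "z": 0, "ax": 0, "ay": 0, "az": 0}

```text
clock: 11.85
tcp_pos: [0.4927, 0.2058, 0.2896]
orientation: [-0.013, 2.771, 0.136]
contact_force: [0.0, -0.0, -0.2]
grip_width: 0.0771
gripper_force: 0.0
```

```bash
cat > ax.py <<'E'
from h import *
import sys
C2=np.load('C2.npy'); d=snap('wrist',sys.argv[1]); print(r.get_obs()['tcp_pos'],r.get_obs()['contact_force'])
x=np.cross([0,1,0],S); x/=np.linalg.norm(x); y=np.cross(S,x); P=[]
for v in range(0,400):
  for u in range(220,430):
    if d['depth'][v,u]>0:
      t=pix(d,u,v)-C2
      if np.linalg.norm(t)<.16: P.append([t@S,t@x,t@y])
P=np.array(P)
for lo in np.arange(-.012,.14,.008):
    k=P[(P[:,0]>lo)&(P[:,0]<lo+.008)&(abs(P[:,2])<.035)&(abs(P[:,1])<.05)]
    if len(k)>20: print(round(lo,3),len(k),'x',np.percentile(k[:,1],[2,50,98]).round(4),'y',np.percentile(k[:,2],[1,99]).round(4))
E
python3 ax.py w14
```

```text
[0.49238433 0.20556089 0.28839153] [ 1.06758287 -0.16348587  0.29983767]
-0.012 68 x [-0.0258 -0.0224 -0.0107] y [-0.0212  0.018 ]
-0.004 532 x [-0.0246 -0.0146  0.0075] y [-0.0218  0.0182]
0.004 177 x [-0.0165 -0.014  -0.0047] y [-0.0132  0.012 ]
0.012 176 x [-0.0159 -0.0132 -0.0042] y [-0.0131  0.0119]
0.02 187 x [-0.0156 -0.0126 -0.0027] y [-0.0129  0.0134]
0.028 185 x [-0.0149 -0.0121 -0.0026] y [-0.0128  0.0131]
0.036 158 x [-0.0149 -0.0123 -0.0036] y [-0.0127  0.0132]
0.044 171 x [-0.0185 -0.0153 -0.0071] y [-0.0165  0.0173]
0.052 231 x [-0.0219 -0.018  -0.0069] y [-0.021   0.0206]
0.06 360 x [-0.0228 -0.0189 -0.0015] y [-0.0222  0.0224]
0.068 375 x [-0.022  -0.0186 -0.0012] y [-0.0219  0.0239]
0.076 381 x [-0.0216 -0.0181 -0.0019] y [-0.0217  0.0236]
0.084 386 x [-0.021  -0.0175 -0.0032] y [-0.0215  0.0241]
0.092 404 x [-0.0202 -0.0172 -0.0007] y [-0.0213  0.0241]
0.1 407 x [-0.0199 -0.0163 -0.    ] y [-0.0211  0.0243]
0.108 413 x [-0.0194 -0.0158  0.0001] y [-0.0209  0.0238]
0.116 424 x [-0.0188 -0.0151 -0.0009] y [-0.0207  0.0236]
0.124 579 x [-0.0181 -0.012   0.0244] y [-0.0198  0.0234]
```

The base stands 130 mm above the collar face, so the rim is home and steady. The robot is clear of everything, so I'm handing in.

```bash
python3 -c "
from h import *
print(r.hand_in())"
```

```text
the job is handed in; nothing more can be done
None
```

The flask is neck-down on the slim peg with its rim on the collar, leaning about 4° against the peg within the bore's clearance, released, and handed in at about 12 s with the robot clear; the hand-in gave no verdict.

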